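Clamp the lower housing shell and hold the upper one pressed on its dowels

TASK

The lower half of a robot-joint housing sits in the bonding jig: swing the jig's clamp arm up past upright and over, so that it lies on the ear of the lower half. Then pick up the loose upper half, fit it down over the two steel dowels of the lower half until the faces meet flush, and press it down firmly (at least 8 newtons). Finish while still holding it pressed with the gripper: do not let go, leave the clamp closed, and leave the gearmotor, screwdriver and screw tray alone.

Things in the scene. Friction and masses are not known exactly. Their poses are not given: they have to be found in the camera images.
- nest: Fixed bonding jig: aluminium base plate 120 x 235 x 12 mm (its x by its y) with a pocket of dark steel blocks and, at its +y end, the clamp. Origin on the table under the middle of the pocket; z up; its +y points from the pocket to the clamp. It does not move.
- clamp_pivot (a point): Hinge axis of the clamp on the jig, 136 mm along the jig's +y from the pocket and 66 mm above the table. The axis runs along the jig's x, between two dark steel cheeks (44 mm wide overall, 28 mm along y, top 74 mm above the table).
- clamp (a joint): Clamp arm angle. 0: closed, arm level, pointing to the jig's -y, rubber foot on the lower half's ear. 1.57: upright. 1.75 to 2.1 (stop): open, leaning back away from the pocket, as at the start. A push of 1 to 2 N moves it; once some 25 degrees past upright it falls closed by its own weight (damped, under 1.5 s) and stays.
- clamp_bar (a point): Middle of the black rubber cross bar (12 mm thick, 60 mm long along the jig's x) at the free end of the clamp arm, 60 mm from the pivot; the arm itself is a flat steel bar 18 mm wide (x) and 10 mm thick. When closed the bar lies 70 mm above the table, 76 mm along the jig's +y from the pocket's middle.
- lower_face (a point): Middle of the flat top (joint) face of the white lower half, 46 mm above the table over the pocket's middle; axes as the jig's. Face 60 (x) by 108 mm (y); a 32 mm wide ear continues it to y = +93 mm, for the clamp. Two steel dowels, 8 mm diameter, 16 mm high, tapered tips, stand on it at x = 0, y = +42 and y = -34 mm. Loose in the pocket (1 mm play).
- upper_center (a point): Centre (half-way up) of the white upper half, about 0.16 kg, lying joint face down, 52 mm high. Foot: flange 60 (x) by 108 (y) by 12 mm; two 10 mm through holes at x = 0, y = +42 and y = -34 mm. On it a central block to grip, 50 (x) by 48 (y) by 40 mm high. Fits one way round only, its axes then as the lower half's; it starts turned under 1 rad from that.
- upper_face (a point): Middle of the underside (joint face) of the upper half, 26 mm below its centre. When fitted it coincides with the middle of the lower half's joint face.
- gearmotor: Small steel gearmotor lying on the table, 82 mm long; leave it alone. Origin under its middle.
- driver: Screwdriver with black handle lying on the table; leave it alone. Origin under its middle.
- screw_tray: Grey open tray 90 x 130 x 30 mm with compartments; leave it alone. Origin under its middle.
Mind the look-alikes: they are no part of the job. Leave any purple or yellow look-alike of the part that bears upper_center alone.

How it is judged (in metres and radians):
On the way, in this order (a step that is already met when the one before it is completed fails the run):
1. the clamp arm lies on the ear of the lower half, which sits in the jig (value of joint clamp between -0.07 and 0.07 rad and horizontal distance between lower_face and nest below 0.006 m and z of lower_face in the frame of nest below 0.05 m and angle between the z axis of lower_face and the z axis of nest, either way round below 0.05 rad), for 0.2 s.
2. the upper half is fitted over both dowels, faces flush (z of upper_face in the frame of lower_face below 0.0025 m and horizontal distance between upper_face and lower_face below 0.003 m and angle between the z axis of upper_face and the z axis of lower_face, either way round below 0.04 rad and angle between the y axis of upper_face and the y axis of lower_face, either way round below 0.06 rad), for 0.2 s.
At the end, for the whole second after the job is handed in: Clamp closed on the ear (0.07 rad), lower half in its pocket (6 mm, level 0.05 rad); upper half on both dowels: flush within 2.5 mm, centred 3 mm, level 0.04 rad, turned under 0.06 rad, pressed on with over 8 N, the fingers still bearing on it (over 3 N), through the last second (all of step 1 and all of step 2 and contact force between upper and lower above 8 N and contact force between the fingers and upper above 3 N); the arm keeps its last pose, push and grip.
It fails at once if the gearmotor is disturbed (moved more than 40 mm) (distance of gearmotor from where it was at the start of the episode above 0.04 m).
It fails at once if the screwdriver is disturbed (moved more than 40 mm) (distance of driver from where it was at the start of the episode above 0.04 m).
It fails at once if the screw tray is disturbed (moved more than 40 mm) (distance of screw_tray from where it was at the start of the episode above 0.04 m).
It also fails if it takes over 59 s, if anything falls off the work surface, if the arm or the gripper's body presses on something with over 40 N, if the wrist force passes 120 N, or if a joint passes its speed limit or range.

ROBOT

A 6-joint arm with a two-finger parallel gripper is mounted at the origin on the work surface. World frame = base frame: x ahead of the robot, y to its left, z up, the work surface at z = 0. Lengths are in mm, angles in rad, forces in N, time in s.
With the tool pointing down it reaches from about 275 to 1000 mm from the base axis. Payload 8.4 kg.
Tool frame: the origin (TCP) lies midway between the tips of the shut fingers; the grasp point (between the pads) lies 19 mm behind it; z points along the fingers, y is the direction in which the jaws open and shut (so a half turn about z gives the same grasp; the last joint's range is limited). The gripper opens to 85 mm and grips with 20 to 120 N. Pads are 22 mm wide; open, the fingers measure 114 mm over their backs; the gripper's body (76 mm by 85 mm) begins 54 mm behind the grasp point. The pads swing forward as they close: fully open they stand 13 mm farther back than shut.
Start: joints at [1.152, 0.353, 1.633, -0, 1.155, -0.002], TCP at [253.022, 571.496, 231.281] pointing down, gripper open.
Joint ranges: [-2.63, 2.63], [-0.92, 2.1], [0.06, 2.66], [-1.3, 4.44], [0, 2.69], [-3.02, 3.02]. Speed limits (rad/s): [2.22, 2.22, 2.79, 3.14, 3.14, 3.14].

INTERFACE

Orientations are given as [roll, pitch, yaw] about the fixed x, y, z axes, in that order (R = Rz(yaw) Ry(pitch) Rx(roll)).
In Python, from rig import r gives the robot as it stands. The module is installed in compiled form; this text tells all that it offers.
- The arm moves only by the tool drive_tool, never from a script. Its argument "moves" is a list of rows, each a list of 3 entries, a list of its own where there are three numbers: the closure, from 0 (fully open) to 1 (shut), then the shift along the tool's x, y, z in cm, then the turn about the tool's z in degrees. In form: [[claw, [dx, dy, dz], roll], ...]. A call has 1 to 12 rows; each row is the pose to reach, as a shift and turn from the pose measured when the call began, along the tool's axes at that moment; what a row does not reach only later rows make up. A row lasts 1/8 s, in which the tool goes at most 62.5 mm and 10.7 degrees, less where a joint would pass 70% of its speed; a pose out of reach is approached as far as the arm can. A call with a gripper value outside its range is refused whole. The fingers move at their own pace and stop on an object; "grip_force" is the grip in N (left out, the last holds). Time passes only in rows, so rows that repeat a pose let the fingers close. It gives the time, the measured TCP pose, the force and the opening at its end, in the units of the state.
- r.sense(): the state, without advancing time (a new reading comes with each control period).
- r.grab_frame(name): name is "scene" or "side" or "wrist"; returns a dict with "color" (384x512x3 uint8, red, green, blue), "fx", "fy", "cx", "cy" (pixels), "D" ([k1, k2, p1, p2, k3] as OpenCV has them; the pictures are not rectified), "pose" (4x4, takes a point from camera to world coordinates); the wrist camera has in their place "hand_eye" (4x4, takes a point from camera to tool coordinates, whose origin is the TCP and whose axes are the flange's). Camera axes: x right, y up, looking along -z (the intrinsics and any distortion apply to the point x, -y, -z); pixel columns grow to the right and rows downward; lengths in mm; the calibration is good to about 2 mm. A picture is of the moment at which its call begins: read the wrist's pose just before it. There is no depth.
- r.sign_off(): hands the job in, once; it reports no verdict.
Trained networks look in the newest picture that a camera, given by its name, has taken for a name from the list of things; names that differ only in an ending like _2 or _b are one class to them, and where a whole thing is asked for, a point or a joint stands for the part that bears it (a point fixed in the world has none). Each returns a list of dicts, best first, with "score" (0 to 1); they miss things now and then, are a little off and sometimes report something else, mostly with a low value. They report only what shows in the picture. A call takes as long as a camera call. They do not tell look-alikes from the thing itself.
- r.outline_of(thing, camera): "mask" (384x512 bool, what is visible of it) and "at" ([column, row] in pixels, amid what is visible of it).
- r.spot_point(thing, camera): "at" ([column, row] in pixels: a listed point, or the origin of a listed thing).
The state is a dict: "clock": time; "qpos": joint angles; "qvel": joint speeds; "joint_efforts": joint torques, N m; "eef_pos": TCP position; "tcp_rot": TCP orientation; "contact_force": force on the tool from outside, world axes, zero at the start; "wrist_torque": the same for the moment, N m; "opening": opening from 0.0 (shut) to 1.0 (fully open).
Only numpy, scipy, OpenCV 4.12 (cv2) and the standard library are available. Lean on these libraries where they do the work, as an engineer would, in place of code of your own. Each camera call takes 0.05 s, during which the arm holds its last target.

## Working session

There is one attempt and no reset: what is moved stays moved. The work goes in short steps, Python scripts to look and compute and a tool call to move; the robot and the scene stay as the last step left them, time stands still between calls to the robot, and variables do not carry over. Pictures are saved under pics/ and viewed, and the job is handed in when it is done.

Besides the shell and the picture viewer there is one more tool, called after "Emit:" as a command line: name --argument value ..., lists and objects as JSON in quotes. drive_tool: Moves the arm, as the interface text tells. Its arguments: {"type":"object","properties":{"moves":{"type":"array"},"grip_force":{"type":"number"}},"required":["moves"]}

```bash
mkdir -p pics; ls; python3 - <<'E'
from rig import r
import cv2
s=r.sense();print(s)
for n in("scene","side","wrist"):
    f=r.grab_frame(n);cv2.imwrite(f"pics/{n}0.png",f["color"][:,:,::-1])
    print(n,{k:(v.tolist() if hasattr(v,'tolist') else v) for k,v in f.items() if k!="color"})
    for t in("nest","clamp_pivot","clamp_bar","lower_face","upper_center","upper_face","gearmotor","driver","screw_tray"):
        print(t,[(round(d["score"],2),[round(float(x),1) for x in d["at"]]) for d in r.spot_point(t,n)])
E
```

```text
pics
{'clock': 0.0, 'qpos': array([ 1.15161151e+00,  3.53586032e-01,  1.63412971e+00,  3.15494889e-05,
        1.15517541e+00, -2.42074441e-03]), 'qvel': array([ 0.00039442,  0.00134924, -0.00076048, -0.00173137, -0.00136424,
       -0.00035232]), 'joint_efforts': array([-1.98020280e-03, -6.05272579e+01, -3.42055929e+01, -3.17588783e-04,
        9.99634067e-03, -1.51553769e-05]), 'eef_pos': array([252.8173789 , 571.07980152, 230.60235818]), 'tcp_rot': array([-3.14029424e+00, -3.19902091e-05,  2.72481581e+00]), 'contact_force': array([ 0.35930183, -0.03245487, -0.27001678]), 'wrist_torque': array([-0.00092019,  0.00174672, -0.0089024 ]), 'opening': 0.9980380959633546}
scene {'fx': 362.79586426013583, 'fy': 362.79586426013583, 'cx': 251.29920048076275, 'cy': 186.5252053650894, 'D': [-0.0788760514938028, 0.0, 0.0, 0.0, 0.0], 'pose': [[-0.8472706826431688, -0.30938887421372085, 0.4317533032255165, 921.3072688023901], [0.5311250504972395, -0.48397715343581826, 0.6954655244413395, 531.9325315419472], [-0.006210560979763792, 0.8185625446262056, 0.57438383461531, 545.9725777774345], [0.0, 0.
[... 1239 characters left out ...]
(0.77, [335.3, 226.0]), (0.36, [226.9, 164.2])]
screw_tray [(0.58, [311.0, 318.0])]
wrist {'fx': 279.63449773183123, 'fy': 279.63449773183123, 'cx': 257.7512301551075, 'cy': 188.99590595317648, 'D': [-0.04559442604632428, 0.0, 0.0, 0.0, 0.0], 'hand_eye': [[-0.0005365350041995038, 0.9497032267958714, 0.3131509111334313, 81.18271135506444], [0.9999997386222099, 0.00035778038043799586, 0.0006282903072603592, -0.4514516533218327], [0.00048465008004993797, 0.313151166382481, -0.949703170526239, -142.26189520702326], [0.0, 0.0, 0.0, 1.0]]}
nest [(0.75, [112.6, 379.7])]
clamp_pivot []
clamp_bar []
lower_face []
upper_center []
upper_face []
gearmotor []
driver []
screw_tray [(0.23, [116.0, 381.7])]
```

View pics/scene0.png

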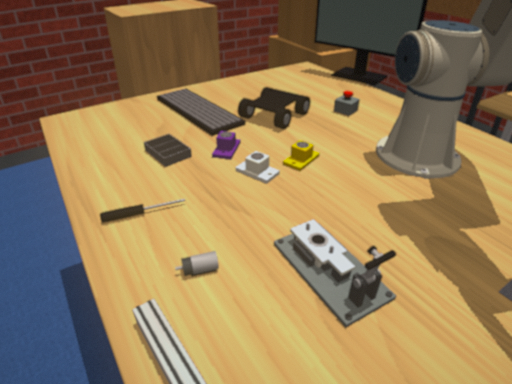

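View pics/side0.png

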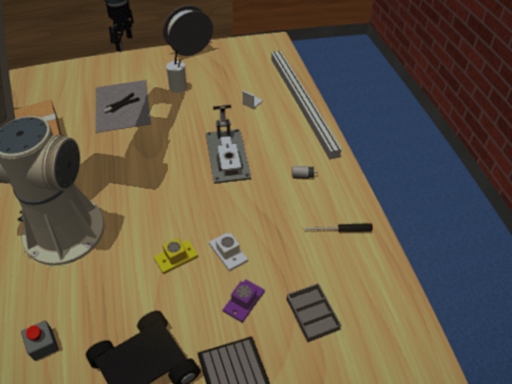

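View pics/wrist0.png

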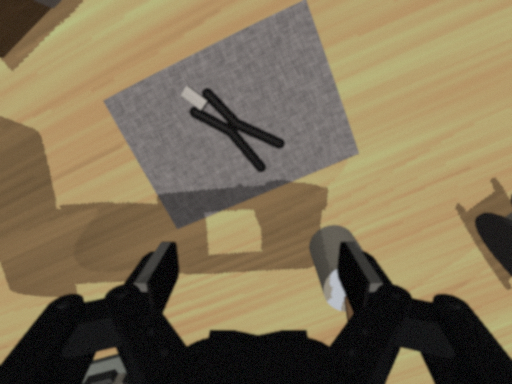

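The white part at scene (257,165) / side (229,250) is the upper half. The look-alikes are purple at scene (226,146) / side (243,298) and yellow at scene (302,154) / side (176,254). The jig is at scene (330,265) / side (228,155), with its clamp leaning back.

```bash
cat > h.py <<'E'
import numpy as np, cv2
from scipy.spatial.transform import Rotation as Ro
F=np.diag([1,-1,-1.])
def campose(f,s=None):
    if "pose" in f: return np.array(f["pose"])
    T=np.eye(4);T[:3,:3]=Ro.from_euler("xyz",s["tcp_rot"]).as_matrix();T[:3,3]=s["eef_pos"]
    return T@np.array(f["hand_eye"])
def K(f): return np.array([[f["fx"],0,f["cx"]],[0,f["fy"],f["cy"]],[0,0,1.]])
def proj(f,T,P):
    Rc=F@T[:3,:3].T; t=-Rc@T[:3,3]
    return cv2.projectPoints(np.atleast_2d(np.array(P,float)),cv2.Rodrigues(Rc)[0],t,K(f),np.array(f["D"]))[0].reshape(-1,2)
def ray(f,T,uv):
    n=cv2.undistortPoints(np.array(uv,float).reshape(-1,1,2),K(f),np.array(f["D"])).reshape(-1,2)
    d=np.c_[n,np.ones(len(n))]@F@T[:3,:3].T
    return T[:3,3],d/np.linalg.norm(d,axis=1)[:,None]
def onz(f,T,uv,z):
    o,d=ray(f,T,uv); return o+d*((z-o[2])/d[:,2])[:,None]
def tri(rs):
    A=np.zeros((3,3));b=np.zeros(3)
    for o,d in rs:
        M=np.eye(3)-np.outer(d,d);A+=M;b+=M@o
    p=np.linalg.solve(A,b)
    return p,[np.linalg.norm((np.eye(3)-np.outer(d,d))@(p-o)) for o,d in rs]
E
python3 - <<'E'
from rig import r
from h import *
a=r.grab_frame("scene");b=r.grab_frame("side")
for n,p,q in [("nest",(313.2,254.5),(226.1,164.8)),("pivot",(365.9,279.2),(222.6,125.6)),("bar",(378.6,261),(219,109.6)),("lower",(320.3,237.8),(228,153.9)),("upc",(256.5,162.9),(226.9,251.6)),("upf",(258.7,173.2),(229.4,253.6)),
 ("gm",(200.1,270.4),(299.3,174.6)),("drv",(146.9,213.6),(335.3,226)),("tray",(168.4,153.3),(311,318)),("purple",(224.7,137.9),(246.1,297.1)),("yel",(303.7,152.4),(170.6,254.3))]:
    rs=[]
    for f,u in((a,p),(b,q)):
        o,d=ray(f,np.array(f["pose"]),[u]);rs.append((o,d[0]))
    x,e=tri(rs);print(n,x.round(1),np.round(e,1))
for nm,f in(("scene",a),("side",b)):
    m=f["color"]
    for k,z in (("lower_face",1),("upper_center",1)):
        pass
big=cv2.resize(a["color"][215:325,265:400,::-1],None,fx=5.5,fy=5.5,interpolation=cv2.INTER_CUBIC);cv2.imwrite("pics/c1.png",big)
big=cv2.resize(b["color"][95:190,190:300,::-1],None,fx=6,fy=6,interpolation=cv2.INTER_CUBIC);cv2.imwrite("pics/c2.png",big)
big=cv2.resize(a["color"][125:190,200:330,::-1],None,fx=6,fy=6,interpolation=cv2.INTER_CUBIC);cv2.imwrite("pics/c3.png",big)
E
```

```text
nest [527.6 150.9   2.1] [6.7 6.7]
pivot [536.7 284.6  58.8] [0.3 0.3]
bar [531.9 298.3 114.8] [2.8 2.8]
lower [528.8 155.4  50.4] [1.1 1.1]
upc [ 456.1 -191.5   22. ] [1.3 1.3]
upf [ 461.  -179.3   -4.6] [5.1 5.1]
gm [ 7.462e+02  6.270e+01 -2.000e-01] [4.1 4.1]
drv [ 782.9 -162.1    4.9] [0.6 0.6]
tray [ 627.7 -422.8   -5.1] [0.6 0.6]
purple [ 472.8 -347.3   36.1] [3.2 3.2]
yel [ 305.9 -167.8   21.2] [0.5 0.5]
```

View pics/c1.png

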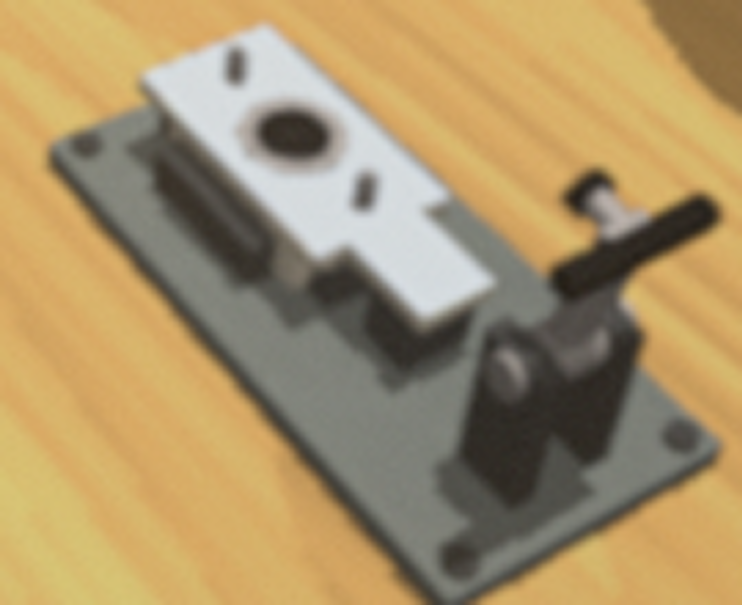

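View pics/c3.png

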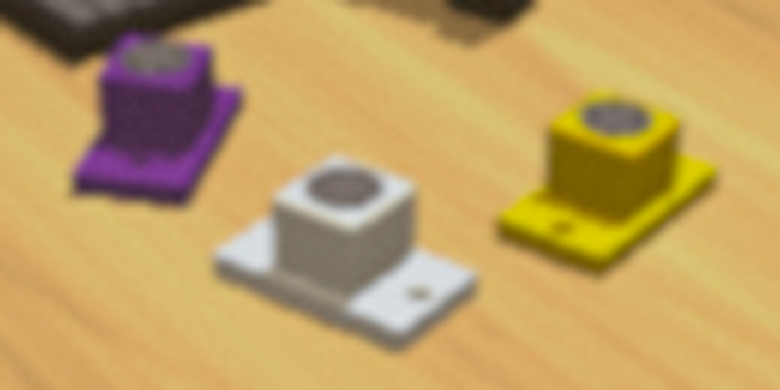

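View pics/c2.png

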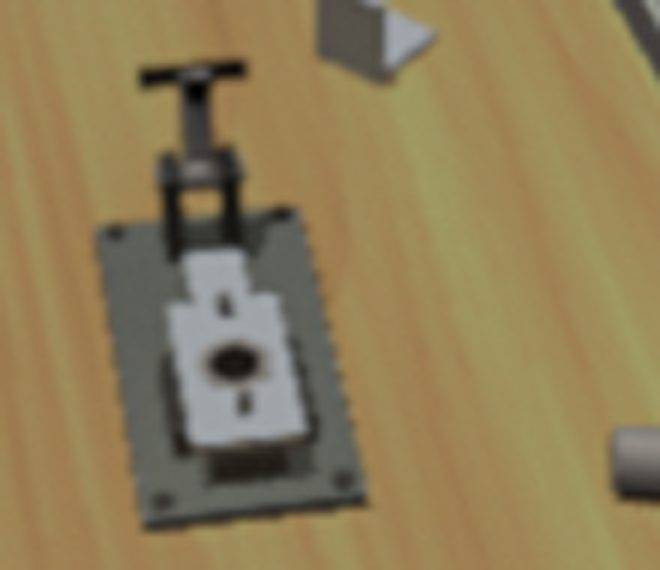

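```bash
cat >> h.py <<'E'
def togo(s,p,yaw):
    """shift in tool axes (cm) and turn (deg) to world p (mm), tool down with yaw"""
    R=Ro.from_euler("xyz",s["tcp_rot"]).as_matrix()
    d=R.T@(np.array(p,float)-s["eef_pos"])/10
    R2=Ro.from_euler("xyz",[np.pi,0,yaw]).as_matrix()
    rv=(R.T@R2); a=np.degrees(np.arctan2(rv[1,0],rv[0,0]))
    return d.round(2),round(a,2)
E
python3 - <<'E'
from rig import r
from h import *
s=r.sense()
a=r.grab_frame("scene");b=r.grab_frame("side");w=r.grab_frame("wrist")
print("lamp base",onz(b,campose(b),[(177,88),(251,105),(122,100)],0).round(0))
print("cup wrist",onz(w,campose(w,s),[(335,300),(330,240),(240,120)],0).round(0))
print(onz(b,campose(b),[(188,30)],0),onz(b,campose(b),[(188,30)],400))
# jig plate corners z=12
c=lambda q:[(265+x/5.5,215+y/5.5) for x,y in q]
print(onz(a,campose(a),c([(52,148),(718,445),(447,603)]),12).round(0))
c=lambda q:[(190+x/6,95+y/6) for x,y in q]
print(onz(b,campose(b),c([(98,232),(300,212),(367,498),(145,520)]),12).round(0))
print(togo(s,[530,200,270],np.pi/2))
E
```

```text
lamp base [[417. 614.   0.]
 [672. 446.   0.]
 [202. 589.   0.]]
cup wrist [[517. 592.   0.]
 [409. 620.   0.]
 [195. 571.   0.]]
[[ 517.11533839 1054.94919005    0.        ]] [[454.84477719 330.64460579 400.        ]]
[[587.  84.  12.]
 [483. 319.  12.]
 [600. 313.  12.]]
[[483. 309.  12.]
 [599. 301.  12.]
 [586.  72.  12.]
 [470.  81.  12.]]
(array([-40.37, -22.75,  -3.87]), np.float64(66.12))
```

Emit:
drive_tool --moves '[[0,[-5,-2.8,-0.5],9],[0,[-10,-5.6,-1],18],[0,[-15,-8.5,-1.5],27],[0,[-20,-11.3,-2],36],[0,[-25,-14.2,-2.5],45],[0,[-30,-17,-3],54],[0,[-35,-19.8,-3.5],62],[0,[-40.4,-22.8,-3.9],69.5],[0,[-40.4,-22.8,-3.9],69.5],[0,[-40.4,-22.8,-3.9],69.5]]'

```text
clock: 3.0
eef_pos: [530.0, 199.3, 270.1]
tcp_rot: [-3.141, -0.0, 1.511]
contact_force: [-0.1, -0.4, -1.2]
opening: 0.999
```

```bash
python3 - <<'E'
from rig import r
from h import *
s=r.sense();w=r.grab_frame("wrist");T=campose(w,s)
np.savez("w1.npz",T=T,img=w["color"])
cv2.imwrite("pics/w1.png",cv2.resize(w["color"][:,:,::-1],None,fx=1.5,fy=1.5,interpolation=cv2.INTER_CUBIC))
for t in("clamp_pivot","clamp_bar","lower_face","nest"):
    for d in r.spot_point(t,"wrist")[:1]:
        z=dict(clamp_pivot=66,clamp_bar=118,lower_face=46,nest=0)[t]
        print(t,d["score"],d["at"],onz(w,T,[d["at"]],z).round(1))
E
```

```text
clamp_pivot 0.75 [261.2, 95.5] [[537.9 281.1  66. ]]
clamp_bar 0.59 [258.4, 74.1] [[535.7 301.2 118. ]]
lower_face 0.65 [259.7, 196.4] [[528.5 147.8  46. ]]
```

View pics/w1.png

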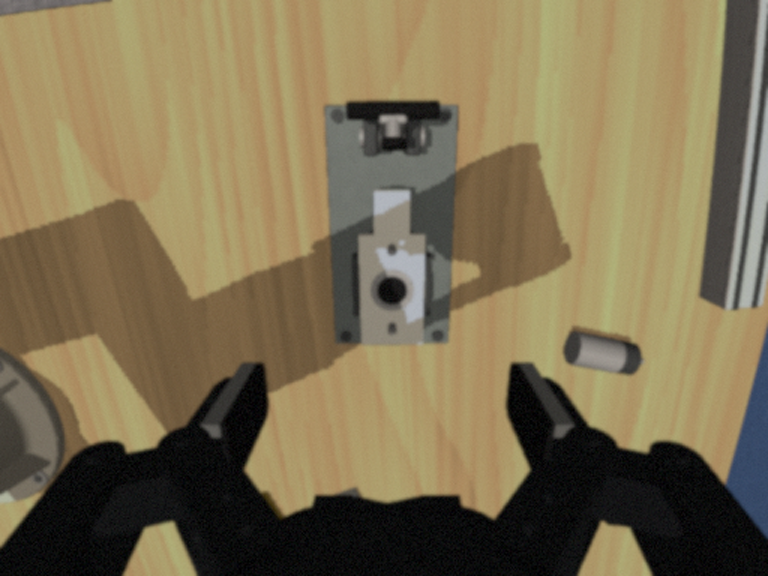

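```bash
python3 - <<'E'
from h import *
d=np.load("w1.npz");im=d["img"][:,:,::-1]
c=im[60:235,205:315]
cv2.imwrite("pics/w1c.png",cv2.resize(c,None,fx=3.4,fy=3.4,interpolation=cv2.INTER_CUBIC))
c=im[120:235,230:292]
cv2.imwrite("pics/w1d.png",cv2.resize(c,None,fx=5,fy=5,interpolation=cv2.INTER_CUBIC))
E
```

```text
(no output)
```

View pics/w1c.png

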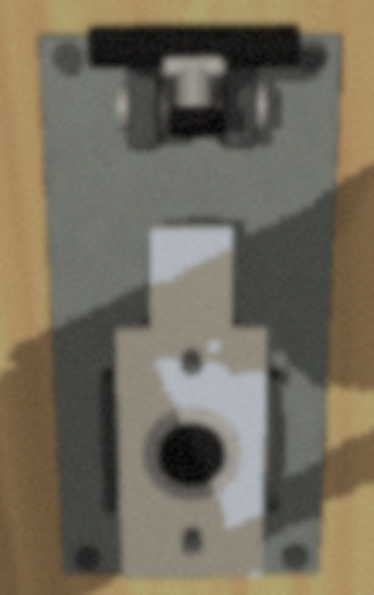

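View pics/w1d.png

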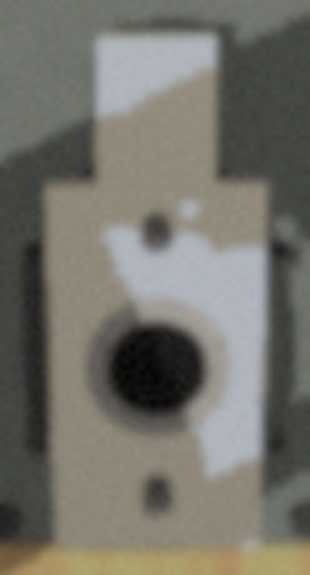

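```bash
cat > fit.py <<'E'
from h import *
from scipy.optimize import least_squares
def fit(f,T,model,uv,x0,zfree=False):
    model=np.array(model,float);uv=np.array(uv,float)
    def P(x):
        c,s=np.cos(x[2]),np.sin(x[2]);m=model
        return np.c_[x[0]+c*m[:,0]-s*m[:,1],x[1]+s*m[:,0]+c*m[:,1],m[:,2]+(x[3] if len(x)>3 else 0)]
    g=lambda x:((proj(f,T,P(x))-uv)).ravel()
    x0=list(x0)+([0] if zfree else [])
    q=least_squares(g,x0,x_scale=[10,10,.1]+([10] if zfree else []))
    return q.x,(g(q.x).reshape(-1,2))
E
python3 - <<'E'
from rig import r
from fit import *
w=r.grab_frame("wrist");T=np.load("w1.npz")["T"]
M=[(-16,93),(16,93),(-16,54),(16,54),(-30,54),(30,54),(-30,-54),(30,-54)]
M=[(a,b,46) for a,b in M]
U=np.array([(97,33),(218,33),(97,182),(216,182),(45,183),(268,183),(55,547),(262,545)])/5-0.4+[230,120]
for z in(0,1):
    x,e=fit(w,T,M,U,[529,150,-.06],z);print(x,np.abs(e).max(0).round(2))
x,e=fit(w,T,M,U,[529,150,-.06])
c,s=np.cos(x[2]),np.sin(x[2])
for y in(42,-34):
    for z in (46,62):
        p=[x[0]-s*y,x[1]+c*y,z];print(y,z,((proj(w,T,p)[0]-[230,120]+.4)*5).round(0))
# bar
U=[(205+91/3.4,60+45/3.4),(205+297/3.4,60+45/3.4)]
print(onz(w,T,U,121).round(1))
E
```

```text
[ 5.30645758e+02  1.50810886e+02 -5.38977370e-02] [0.48 0.68]
[ 5.30638369e+02  1.50101538e+02 -5.39129153e-02 -3.14749192e+00] [0.37 0.35]
42 46 [157. 226.]
42 62 [158. 240.]
-34 46 [158. 486.]
-34 62 [158. 509.]
[[509.8 303.3 121. ]
 [568.7 299.8 121. ]]
```

Emit:
drive_tool --moves '[[1,[5,0.2,0],0.4],[1,[10,0.3,0],0.4],[1,[15.6,0.3,2],0.4],[1,[15.6,0.3,7],0.4],[1,[15.6,0.3,12],0.4],[1,[15.6,0.3,16.5],0.4],[1,[15.6,0.3,16.5],0.4]]' --grip_force 60

```text
clock: 4.18
eef_pos: [538.8, 355.0, 101.9]
tcp_rot: [-3.136, 0.004, 1.508]
contact_force: [0.1, -0.2, 1.5]
opening: -0.001
```

```bash
python3 - <<'E'
from rig import r
import cv2
f=r.grab_frame("scene");cv2.imwrite("pics/s2.png",cv2.resize(f["color"][170:340,250:450,::-1],None,fx=4,fy=3.5,interpolation=cv2.INTER_CUBIC)[:600])
E
```

```text
(no output)
```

View pics/s2.png

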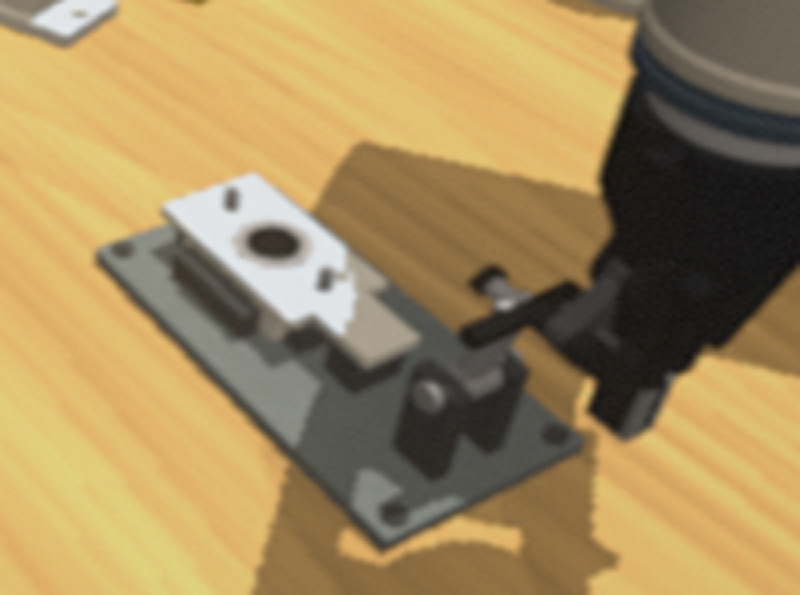

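The shut fingers (scene crop, around 625,400) stand behind the cross bar (520,315), with its free foot towards the pocket. Next I push it over along -tool x.

Emit:
drive_tool --moves '[[1,[-2,0,0],0],[1,[-3.5,0,0],0],[1,[-5,0,0],0],[1,[-6.2,0,0],0],[1,[-7.4,0,0],0],[1,[-8.6,0,0],0],[1,[-9.6,0,0],0],[1,[-10,0,0],0]]'

```text
clock: 5.22
eef_pos: [533.9, 255.2, 104.5]
tcp_rot: [-3.139, 0.002, 1.507]
contact_force: [0.5, 1.3, 0.4]
opening: 0.001
```

```bash
python3 - <<'E'
from rig import r
import cv2
f=r.grab_frame("scene");cv2.imwrite("pics/s3.png",cv2.resize(f["color"][170:340,250:450,::-1],None,fx=4,fy=3.5,interpolation=cv2.INTER_CUBIC)[:600])
E
```

```text
(no output)
```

View pics/s3.png

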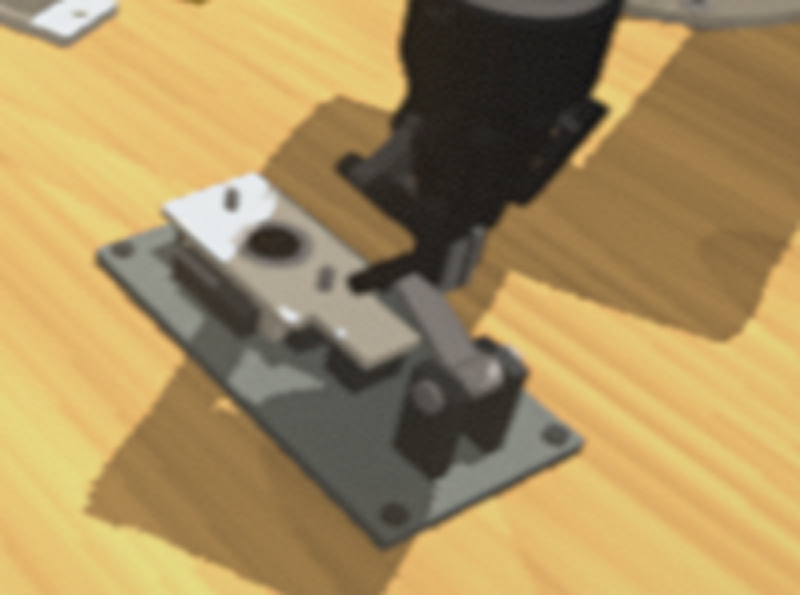

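The arm is tipped forward past its dead point (crop 440,310) and falling. I'll work out the route to the upper half next.

```bash
python3 - <<'E'
from rig import r
from fit import *
s=r.sense()
a=r.grab_frame("scene");T=campose(a)
U=np.array([(218,250),(478,283),(398,335)])/6-.4+[200,125]
P=onz(a,T,U,12);print(P.round(0),np.linalg.norm(P[0]-P[2]),np.linalg.norm(P[1]-P[2]))
d=P[2]-P[0];print("long dir",np.degrees(np.arctan2(d[1],d[0])))
c=(P[0]+P[1])/2;print(c)
yu=np.arctan2(d[1],d[0])-np.pi/2;print("yaw_u",yu)
for y in(yu,):
    print(togo(s,[c[0]-40*np.cos(yu+np.pi/2)*0,c[1]+0,200],np.pi/2+y))
E
```

```text
[[ 504. -221.   12.]
 [ 419. -133.   12.]
 [ 473. -117.   12.]] 107.99110849436957 56.18660748731117
long dir 106.69563084151282
[ 461.27052029 -176.8883089    12.        ]
yaw_u 0.2913937288819104
(array([-43.59,  -4.53,  -9.42]), np.float64(-20.34))
```

Emit:
drive_tool --moves '[[1,[0,0,-4],0],[0.3,[-1,-0.1,-9.4],0],[0,[-7,-0.7,-9.4],-3],[0,[-13,-1.3,-9.4],-6],[0,[-19,-2,-9.4],-9],[0,[-25,-2.6,-9.4],-12],[0,[-31,-3.2,-9.4],-15],[0,[-37,-3.8,-9.4],-18],[0,[-43.6,-4.5,-9.4],-20.3],[0,[-43.6,-4.5,-9.4],-20.3],[0,[-43.6,-4.5,-9.4],-20.3]]'

```text
clock: 6.7
eef_pos: [461.6, -176.5, 199.7]
tcp_rot: [-3.138, 0.001, 1.86]
contact_force: [0.2, 0.4, -0.4]
opening: 0.998
```

```bash
python3 - <<'E'
from rig import r
from h import *
s=r.sense();w=r.grab_frame("wrist");T=campose(w,s)
np.savez("w2.npz",T=T,img=w["color"])
print(s["eef_pos"],s["tcp_rot"],s["clock"])
cv2.imwrite("pics/w2.png",cv2.resize(w["color"][:,:,::-1],None,fx=1.5,fy=1.5,interpolation=cv2.INTER_CUBIC))
f=r.grab_frame("scene");cv2.imwrite("pics/s4.png",cv2.resize(f["color"][170:340,250:450,::-1],None,fx=4,fy=3.5,interpolation=cv2.INTER_CUBIC)[:600])
E
```

```text
[ 461.62475027 -176.5176357   199.65117331] [-3.13825916e+00  6.91234418e-04  1.85981723e+00] 6.7
```

View pics/w2.png

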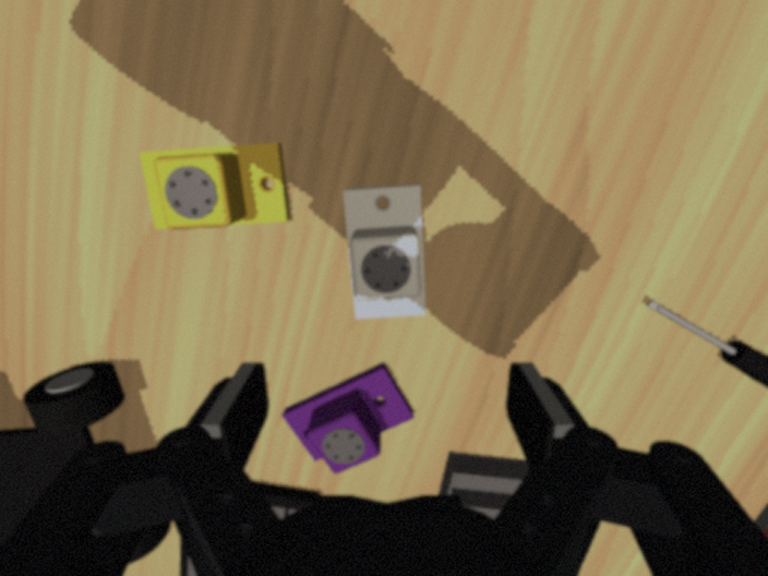

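View pics/s4.png

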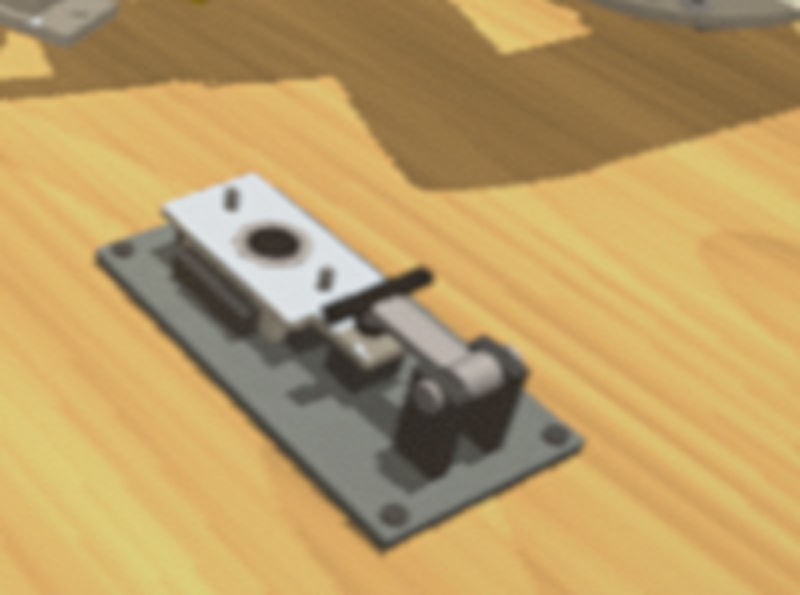

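```bash
python3 - <<'E'
from h import *
d=np.load("w2.npz");im=d["img"][:,:,::-1]
c=im[115:220,220:295]
cv2.imwrite("pics/w2c.png",cv2.resize(c,None,fx=5.6,fy=5.6,interpolation=cv2.INTER_CUBIC))
E
```

```text
(no output)
```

View pics/w2c.png

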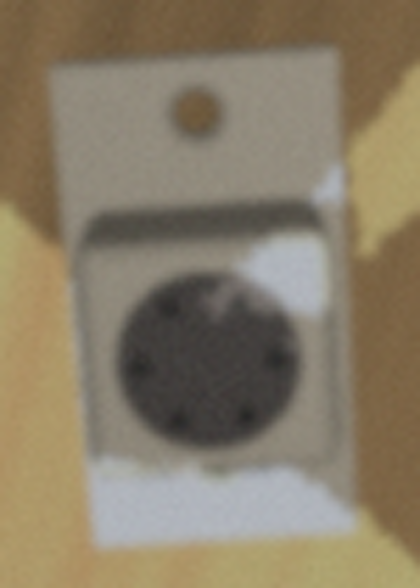

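```bash
python3 - <<'E'
from rig import r
from fit import *
s=r.sense()
w=r.grab_frame("wrist");T=np.load("w2.npz")["T"]
M=[(-30,54,12),(30,54,12),(30,-54,12),(-30,-54,12),(0,42,12)]
U=np.array([(52,66),(340,48),(356,526),(95,547),(197,111),(209,360)])/5.6-.4+[220,115]
x,e=fit(w,T,M,U[:5],[461,-177,.29]);print(x,e.round(2))
x,e=fit(w,T,M+[(0,0,52)],U,[461,-177,.29]);print(x,e.round(2))
x,e=fit(w,T,M+[(0,0,52)],U,[461,-177,.29],True);print(x,e.round(2))
x,e=fit(w,T,M+[(0,0,52)],U,[461,-177,.29])
print(togo(s,[x[0],x[1],17],np.pi/2+x[2]),s["tcp_rot"])
print("purple/yellow near finger: ",onz(w,T,np.array([(285,410),(385,365),(290,218),(283,143)])/1.5,12).round(0))
R=Ro.from_euler("xyz",[np.pi,0,np.pi/2+x[2]]).as_matrix()
for p in onz(w,T,np.array([(285,410),(385,365),(412,412),(290,218),(283,143)])/1.5,12): print((R.T@(p-[x[0],x[1],17])).round(0))
E
```

```text
[ 4.60535547e+02 -1.80647658e+02  3.51346202e-01] [[-0.38 -0.32]
 [-0.08 -0.41]
 [ 0.3   0.76]
 [-0.04 -0.32]
 [ 0.22  0.39]]
[ 4.60507325e+02 -1.80677348e+02  3.51209377e-01] [[-0.4  -0.3 ]
 [-0.11 -0.39]
 [ 0.26  0.78]
 [-0.07 -0.31]
 [ 0.19  0.41]
 [ 0.13 -0.08]]
[ 4.60593971e+02 -1.81010020e+02  3.51223479e-01 -1.57270370e+00] [[-0.26 -0.14]
 [-0.22 -0.21]
 [ 0.15  0.55]
 [ 0.02 -0.54]
 [ 0.2   0.53]
 [ 0.12 -0.18]]
(array([-0.46, -0.22, 18.27]), np.float64(-3.42)) [-3.13821298e+00  6.59873703e-04  1.86238130e+00]
purple/yellow near finger:  [[ 413. -350.   12.]
 [ 488. -278.   12.]
 [ 379. -174.   12.]
 [ 362. -120.   12.]]
[-142. -103.    5.]
[-101.   -7.    5.]
[-151.   15.    5.]
[ 34. -74.   5.]
[ 91. -72.   5.]
```

Emit:
drive_tool --moves '[[0,[-0.4,-0.2,5],-3.4],[0,[-0.46,-0.2,10],-3.4],[0,[-0.46,-0.2,14],-3.4],[0,[-0.46,-0.2,17],-3.4],[0,[-0.46,-0.2,18.4],-3.4],[0,[-0.46,-0.2,18.4],-3.4],[0.6,[-0.46,-0.2,18.4],-3.4],[0.8,[-0.46,-0.2,18.4],-3.4],[0.8,[-0.46,-0.2,18.4],-3.4],[0.8,[-0.46,-0.2,18.4],-3.4],[0.8,[-0.46,-0.2,18.4],-3.4]]' --grip_force 80

```text
clock: 8.22
eef_pos: [461.7, -180.8, 17.0]
tcp_rot: [-3.14, 0.002, 1.922]
contact_force: [-0.8, 1.3, 8.6]
opening: 0.575
```

```bash
python3 - <<'E'
from rig import r
from h import *
s=r.sense();w=r.grab_frame("wrist");T=campose(w,s)
print(s["eef_pos"],s["tcp_rot"],s["clock"],s["opening"],s["contact_force"])
cv2.imwrite("pics/w3.png",cv2.resize(w["color"][:,:,::-1],None,fx=1.5,fy=1.5,interpolation=cv2.INTER_CUBIC))
E
```

```text
[ 461.72899955 -180.82595689   17.00085328] [-3.13998709e+00  1.95126120e-03  1.92215370e+00] 8.225 0.5754709057820404 [-0.75151968  1.29479394  8.57784123]
```

View pics/w3.png

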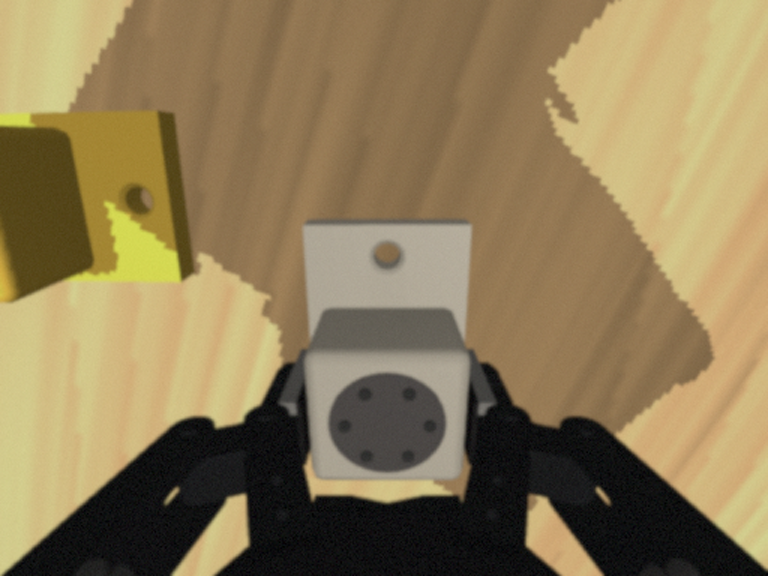

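```bash
python3 - <<'E'
from rig import r
from fit import *
s=r.sense();w=r.grab_frame("wrist");T=campose(w,s)
cv2.imwrite("pics/w3c.png",cv2.resize(w["color"][135:325,190:325,::-1],None,fx=3.1,fy=3.1,interpolation=cv2.INTER_CUBIC))
np.savez("w3.npz",T=T,img=w["color"])
M=[(-30,54,12),(30,54,12),(0,42,12),(0,0,52)]
U=np.array([(303,225),(472,223),(387,253),(387.5,421)])/1.5-.17
x,e=fit(w,T,M,U,[461,-180,.35]);print(x,e.round(2))
R=Ro.from_euler("xyz",s["tcp_rot"]).as_matrix()
print("upper origin (z=0) in tool",(R.T@(np.array([x[0],x[1],0])-s["eef_pos"])).round(2),"yaw rel",x[2]+np.pi/2-s["tcp_rot"][2])
E
```

```text
[ 4.60928324e+02 -1.80160871e+02  3.57190986e-01] [[-0.51 -1.46]
 [-0.01 -0.79]
 [ 0.17  1.46]
 [ 0.3   0.91]]
upper origin (z=0) in tool [ 0.93 -0.55 17.03] yaw rel 0.005761812445981507
```

View pics/w3c.png

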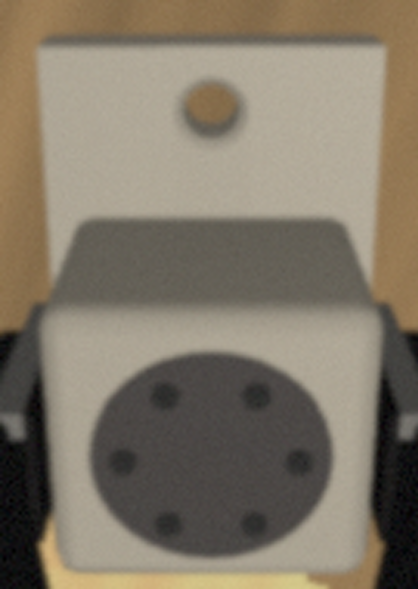

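```bash
python3 - <<'E'
from rig import r
from fit import *
s=r.sense();d=np.load("w3.npz");T=d["T"];w=r.grab_frame("wrist")
M=[(-30,54,12),(30,54,12),(0,42,12),(0,0,52)]
U=np.array([(38,44),(385,44),(212,108),(211,454)])/3.1-.3+[190,135]
R=Ro.from_euler("xyz",s["tcp_rot"]).as_matrix()
for k in(3,4):
    x,e=fit(w,T,M[:k],U[:k],[461,-180,.35]);print(x,e.round(2))
    print("in tool",(R.T@(np.array([x[0],x[1],0])-s["eef_pos"])).round(2),"yaw rel",x[2]+np.pi/2-s["tcp_rot"][2])
print(togo(s,[531.1,149.9,120],1.511))
E
```

```text
[ 4.60780608e+02 -1.80486351e+02  3.51568696e-01] [[-0.53 -0.36]
 [ 0.65 -0.4 ]
 [-0.12  0.87]]
in tool [ 0.65 -0.76 17.01] yaw rel 0.0002190032310935841
[ 4.60701885e+02 -1.80412077e+02  3.50781731e-01] [[-0.56 -0.59]
 [ 0.64 -0.54]
 [-0.14  0.7 ]
 [ 0.05  0.54]]
in tool [ 0.75 -0.81 17.01] yaw rel -0.0005679619989098494
(array([ 28.64,  17.88, -10.38]), np.float64(23.56))
```

Emit:
drive_tool --moves '[[0.8,[0,0,-3],0],[0.8,[0,0,-7],0],[0.8,[4,2.5,-10.4],3],[0.8,[9,5.6,-10.4],7],[0.8,[13,8.1,-10.4],11],[0.8,[17,10.6,-10.4],15],[0.8,[21,13.1,-10.4],18],[0.8,[25,15.6,-10.4],21],[0.8,[27.5,17.2,-10.4],23.2],[0.8,[28.6,17.9,-10.4],23.2],[0.8,[28.6,17.9,-10.4],23.2],[0.8,[28.6,17.9,-10.4],23.2]]'

```text
clock: 9.88
eef_pos: [531.1, 148.5, 120.2]
tcp_rot: [-3.14, 0.003, 1.517]
contact_force: [-0.0, -0.6, -2.0]
opening: 0.572
```

```bash
python3 - <<'E'
from rig import r
from h import *
s=r.sense();w=r.grab_frame("wrist");T=campose(w,s)
np.savez("w4.npz",T=T,img=w["color"])
print(s["eef_pos"],s["tcp_rot"],s["clock"],s["opening"],s["contact_force"])
cv2.imwrite("pics/w4.png",cv2.resize(w["color"][:,:,::-1],None,fx=1.5,fy=1.5,interpolation=cv2.INTER_CUBIC))
c=w["color"][90:325,180:340,::-1]
cv2.imwrite("pics/w4c.png",cv2.resize(c,None,fx=2.5,fy=2.5,interpolation=cv2.INTER_CUBIC))
f=r.grab_frame("scene");cv2.imwrite("pics/s5.png",cv2.resize(f["color"][170:340,250:450,::-1],None,fx=4,fy=3.5,interpolation=cv2.INTER_CUBIC)[:600])
E
```

```text
[531.06854225 148.49117141 120.1570675 ] [-3.14042541e+00  2.88739512e-03  1.51707410e+00] 9.875 0.5722527261039504 [-0.03618588 -0.62899998 -1.96665819]
```

View pics/w4.png

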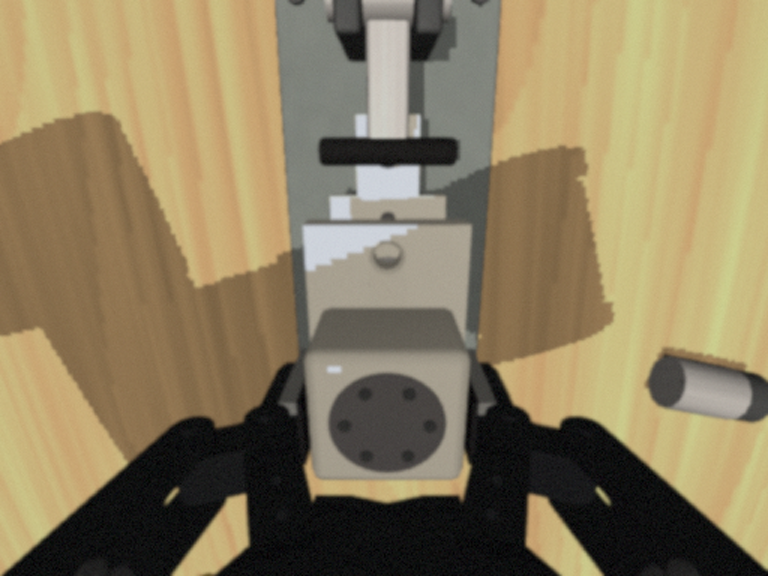

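View pics/w4c.png

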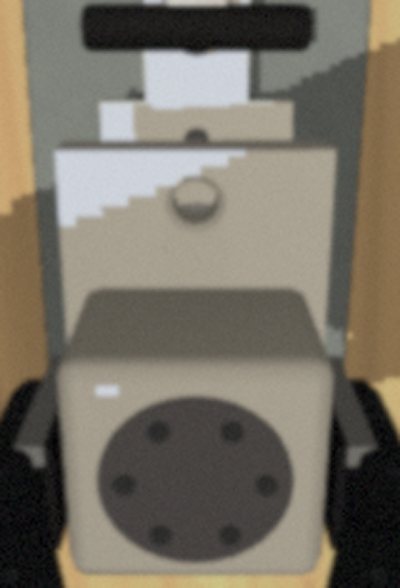

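View pics/s5.png

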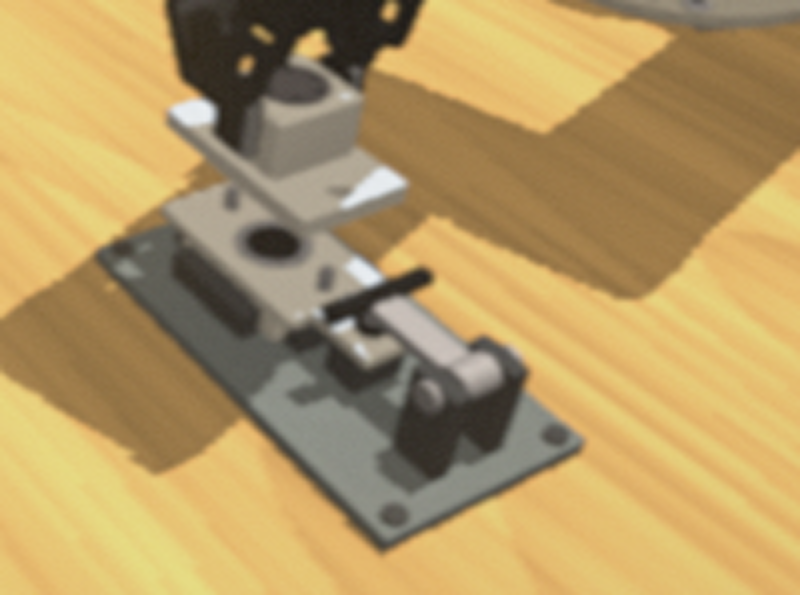

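```bash
python3 - <<'E'
from rig import r
from fit import *
w=r.grab_frame("wrist");s=r.sense();d=np.load("w4.npz");T=d["T"]
R=Ro.from_euler("xyz",s["tcp_rot"]).as_matrix()
f=lambda a:np.array(a)/2.5-.3+[180,90]
zb=s["eef_pos"][2]-17
UU=f([(54,151),(337,151),(195,200),(195.5,479)]);MU=[(-30,54,zb+12),(30,54,zb+12),(0,42,zb+12),(0,0,zb+52)]
UL=f([(98,102),(293,102),(142,102),(249,102),(196,133)]);ML=[(-30,54,46),(30,54,46),(-16,54,46),(16,54,46),(0,42,61)]
for M,U in((MU,UU),(ML[:4],UL[:4]),(ML,UL)):
    x,e=fit(w,T,M,U,[530,150,-.05]);print(x.round(4),e.round(2).tolist(),(R.T@(np.array([x[0],x[1],0])-s["eef_pos"])).round(2))
E
```

```text
[ 5.302016e+02  1.485581e+02 -5.350000e-02] [[-0.01, -1.08], [-0.08, -1.14], [0.16, 1.17], [-0.06, 1.13]] [  0.26  -0.99 120.18]
[ 5.302354e+02  1.502184e+02 -5.410000e-02] [[-0.27, 0.02], [0.27, 0.02], [0.44, -0.02], [-0.44, -0.02]] [  1.92  -1.05 120.17]
[ 5.303575e+02  1.512475e+02 -5.350000e-02] [[-0.28, -1.33], [0.37, -1.38], [0.45, -1.38], [-0.37, -1.4], [-0.16, 5.31]] [  2.95  -0.98 120.17]
```

Emit:
drive_tool --moves '[[0.8,[0.15,0,1.5],0],[0.8,[0.15,0,3],0],[0.8,[0.15,0,3.8],0],[0.8,[0.15,0,3.8],0],[0.8,[0.15,0,3.8],0]]'

```text
clock: 10.65
eef_pos: [531.5, 150.1, 82.3]
tcp_rot: [-3.141, 0.003, 1.516]
contact_force: [-0.0, -0.5, -2.5]
opening: 0.574
```

```bash
python3 - <<'E'
from rig import r
from h import *
s=r.sense();w=r.grab_frame("wrist");T=campose(w,s)
np.savez("w5.npz",T=T,img=w["color"])
print(s["eef_pos"],s["tcp_rot"],s["clock"],s["opening"],s["contact_force"])
c=w["color"][90:325,180:340,::-1]
cv2.imwrite("pics/w5c.png",cv2.resize(w["color"][80:200,180:340,::-1],None,fx=5,fy=5,interpolation=cv2.INTER_CUBIC))
f=r.grab_frame("scene");cv2.imwrite("pics/s6.png",cv2.resize(f["color"][190:300,270:400,::-1],None,fx=5.4,fy=5.4,interpolation=cv2.INTER_CUBIC))
E
```

```text
[531.52889858 150.05395278  82.27781669] [-3.14083799e+00  2.58154531e-03  1.51635119e+00] 10.65 0.5736517827135751 [-0.03424686 -0.48911874 -2.53586147]
```

View pics/w5c.png

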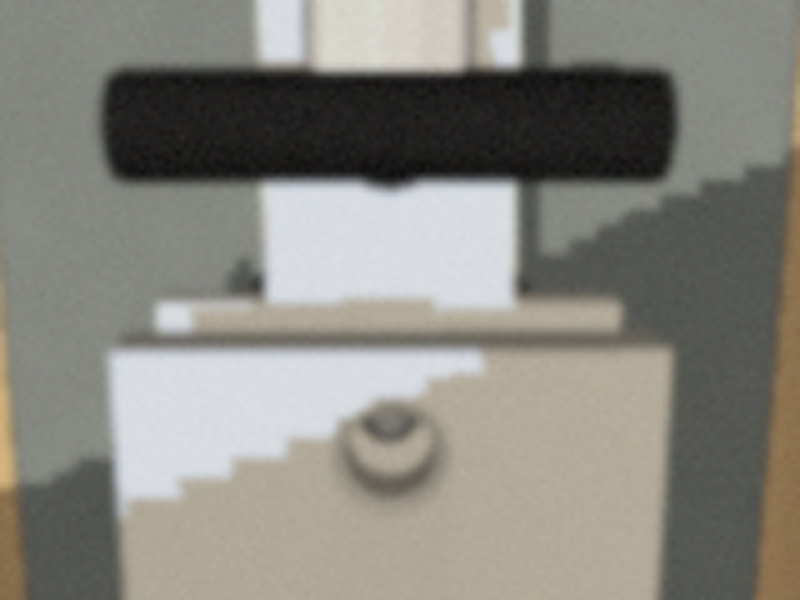

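View pics/s6.png

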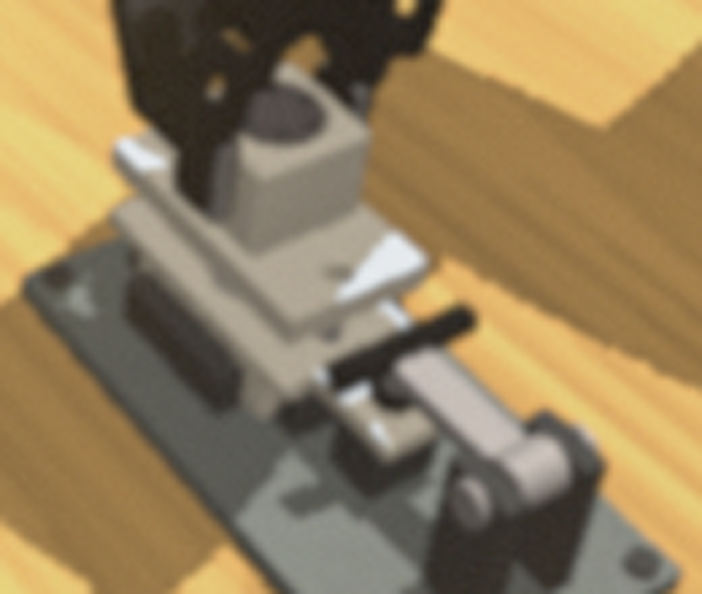

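```bash
python3 - <<'E'
from rig import r
from fit import *
w=r.grab_frame("wrist");s=r.sense();d=np.load("w5.npz");T=d["T"]
R=Ro.from_euler("xyz",s["tcp_rot"]).as_matrix()
f=lambda a:np.array(a)/5-.4+[180,80]
g=lambda u:((u-[180,80]+.4)*5).round(0)
zb=s["eef_pos"][2]-17
UU=f([(108,350),(674,348),(390,448)]);MU=[(-30,54,zb+12),(30,54,zb+12),(0,42,zb+12)]
UL=f([(156,300),(622,300)]);ML=[(-30,54,46),(30,54,46)]
for M,U in((MU,UU),(MU[:2],UU[:2]),(ML,UL)):
    x,e=fit(w,T,M,U,[530,150,-.05]);print(x.round(4),e.round(2).tolist(),(R.T@(np.array([x[0],x[1],0])-s["eef_pos"])).round(2))
    c,sn=np.cos(x[2]),np.sin(x[2])
    for rad,z in((4,60),(2.5,62),(5,zb),(5,zb+12)):
        P=[[x[0]-sn*42+rad*np.cos(t),x[1]+c*42+rad*np.sin(t),z] for t in np.arange(4)*np.pi/2]
        print(rad,round(z),g(proj(w,T,P)).tolist())
E
```

```text
[ 5.307297e+02  1.503239e+02 -5.180000e-02] [[-0.19, -0.72], [0.02, -0.66], [0.17, 1.45]] [ 0.37 -0.96 82.63]
4 60 [[424.0, 416.0], [389.0, 385.0], [358.0, 420.0], [393.0, 450.0]]
2.5 62 [[412.0, 421.0], [390.0, 401.0], [370.0, 423.0], [392.0, 442.0]]
5 66 [[434.0, 427.0], [389.0, 387.0], [348.0, 431.0], [393.0, 471.0]]
5 78 [[437.0, 453.0], [388.0, 410.0], [345.0, 458.0], [393.0, 500.0]]
[ 5.307796e+02  1.499518e+02 -5.130000e-02] [[-0.06, 0.0], [0.06, 0.0]] [-0.   -0.89 82.63]
4 60 [[425.0, 419.0], [390.0, 388.0], [358.0, 423.0], [393.0, 453.0]]
2.5 62 [[412.0, 424.0], [390.0, 404.0], [370.0, 426.0], [393.0, 445.0]]
5 66 [[434.0, 430.0], [389.0, 390.0], [349.0, 435.0], [394.0, 474.0]]
5 78 [[437.0, 456.0], [389.0, 413.0], [345.0, 461.0], [394.0, 503.0]]
[ 5.303442e+02  1.504670e+02 -5.490000e-02] [[-0.53, 0.03], [0.53, 0.03]] [ 0.49 -1.36 82.63]
4 60 [[422.0, 415.0], [387.0, 384.0], [356.0, 419.0], [391.0, 449.0]]
2.5 62 [[410.0, 420.0], [388.0, 400.0], [368.0, 422.0], [390.0, 441.0]]
5 66 [[432.0, 426.0], [386.0, 386.0], [346.0, 430.0], [391.0, 470.0]]
5 78 [[435.0, 452.0], [386.0, 409.0], [342.0, 457.0], [391.0, 498.0]]
```

The dowel tip shows through the hole at crop (390,420), and aligned geometry predicts (391,421). So the part is centred and I lower it.

Emit:
drive_tool --moves '[[0.8,[0,0,0.4],0],[0.8,[0,0,0.8],0],[0.8,[0,0,1.2],0],[0.8,[0,0,1.5],0],[0.8,[0,0,1.7],0],[0.8,[0,0,1.85],0],[0.8,[0,0,1.85],0]]' --grip_force 100

```text
clock: 11.68
eef_pos: [531.6, 150.0, 64.0]
tcp_rot: [-3.141, 0.002, 1.516]
contact_force: [-0.8, -0.3, -2.3]
opening: 0.572
```

Emit:
drive_tool --moves '[[0.8,[0,0,0.1],0],[0.8,[0,0,0.2],0],[0.8,[0,0,0.2],0]]'

```text
clock: 12.05
eef_pos: [531.8, 150.0, 63.1]
tcp_rot: [3.142, 0.002, 1.516]
contact_force: [-3.7, -1.2, 10.6]
opening: 0.572
```

Emit:
drive_tool --moves '[[0.8,[0,0,0.15],0],[0.8,[0,-0.02,0.22],0],[0.8,[0,-0.02,0.22],0],[0.8,[0,-0.02,0.22],0],[0.8,[0,-0.02,0.22],0]]'

```text
clock: 12.68
eef_pos: [531.8, 150.1, 63.1]
tcp_rot: [3.141, 0.002, 1.516]
contact_force: [-7.4, -2.6, 24.8]
opening: 0.57
```

```bash
python3 - <<'E'
from rig import r
from h import *
s=r.sense();w=r.grab_frame("wrist");T=campose(w,s)
cv2.imwrite("pics/w6c.png",cv2.resize(w["color"][80:200,180:340,::-1],None,fx=5,fy=5,interpolation=cv2.INTER_CUBIC))
f=r.grab_frame("scene");cv2.imwrite("pics/s7.png",cv2.resize(f["color"][190:300,270:400,::-1],None,fx=5.4,fy=5.4,interpolation=cv2.INTER_CUBIC))
s=r.sense();print(s["eef_pos"],s["tcp_rot"],s["clock"],s["opening"],s["contact_force"],s["wrist_torque"])
E
```

```text
[531.8310415  150.04705     63.05792731] [3.14113181e+00 2.19000325e-03 1.51624973e+00] 12.775 0.5726156026246096 [-6.84807531 -2.6225371  25.29576918] [-0.33972904  1.7662342   0.05219148]
```

View pics/w6c.png

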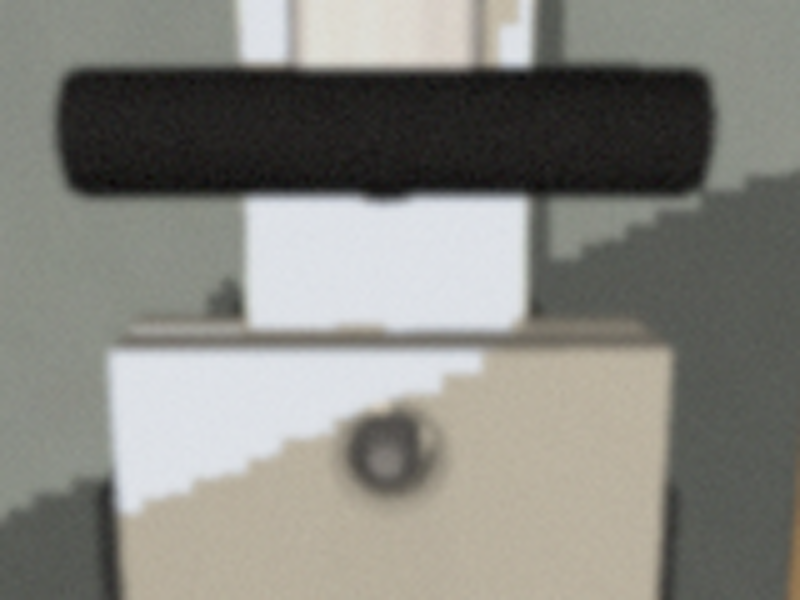

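View pics/s7.png

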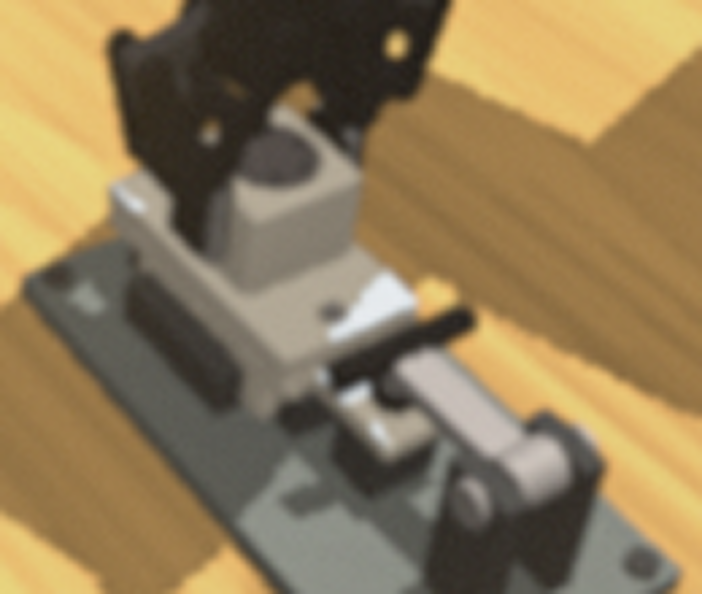

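```bash
python3 - <<'E'
from rig import r
from h import *
s=r.sense();w=r.grab_frame("wrist");T=campose(w,s)
np.savez("w6.npz",T=T,img=w["color"])
g=lambda u:((u-[180,80]+.4)*5).round(0)
R=Ro.from_euler("xyz",s["tcp_rot"]).as_matrix()
for nm,tx,z in(("top",54.3,58),("bot46",54.3,46),("bot48",54.3,48),("low46",55.3,46),("ear",54,46)):
    for hx in (-30,30): 
        p=s["eef_pos"]+R@[tx,-.9+hx,s["eef_pos"][2]-z]; print(nm,hx,g(proj(w,T,p)[0]))
cv2.imwrite("pics/w6d.png",cv2.resize(w["color"][135:160,195:325,::-1],None,fx=6,fy=12,interpolation=cv2.INTER_NEAREST))
f=r.grab_frame("side");cv2.imwrite("pics/d7.png",cv2.resize(f["color"][95:190,190:290,::-1],None,fx=6,fy=6,interpolation=cv2.INTER_CUBIC))
E
```

```text
top -30 [108. 344.]
top 30 [674. 344.]
bot46 -30 [129. 326.]
bot46 30 [653. 326.]
bot48 -30 [125. 329.]
bot48 30 [657. 328.]
low46 -30 [128. 317.]
low46 30 [654. 317.]
ear -30 [129. 328.]
ear 30 [653. 328.]
```

View pics/w6d.png

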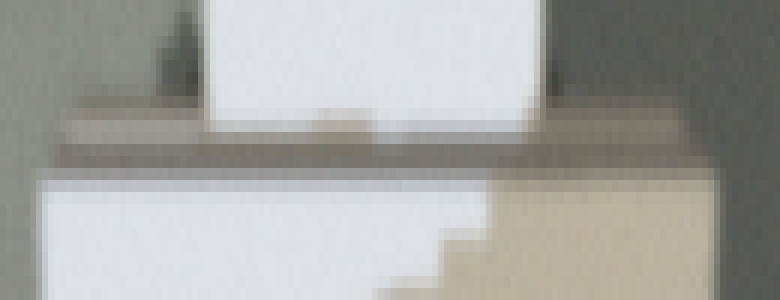

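View pics/d7.png

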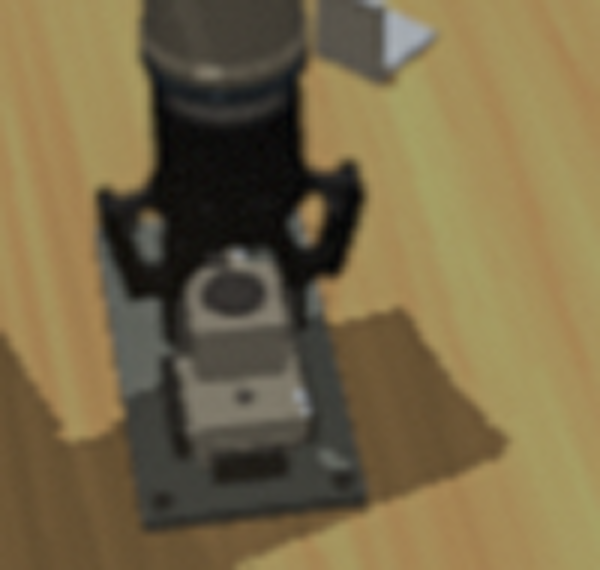

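```bash
python3 - <<'E'
from rig import r
s=r.sense();print(s["eef_pos"],s["tcp_rot"],s["clock"],s["opening"],s["contact_force"])
print(r.sign_off())
E
```

```text
[531.83207789 150.08970069  63.06048671] [3.14111283e+00 2.15298931e-03 1.51631864e+00] 12.875 0.5726578573479925 [-7.47359453 -1.87749081 23.94816857]
the job is handed in; nothing more can be done
None
```

I swung the clamp arm over and it lies closed on the ear. I then fitted the white upper half over both dowels and handed the job in at 12.9 s, still gripped and pressed down.

Last checks before handing in:
- **Height:** the tool stood 46.06 mm higher than when I gripped the part on the table. The joint face is at 46 mm, so the faces should be flush.
- **Fit:** the +y dowel is visible inside its hole, and the flange edge meets the lower half with no gap showing. The other dowel was hidden from view, but the part went down without resistance.
- **Tilt:** the tool was within about 0.002 rad of level.
- **Push and grip:** the downward push read about 24 N (8 N needed). The gripper opening held steady at about 49 mm with the grip set to 100 N.
- **Clamp and other objects:** the pictures show the clamp closed. I did not touch the gearmotor, screwdriver, tray or the coloured look-alikes.

**Disagreements:**
- A sideways force of about 7 N remained along the jaws, which I left because it stayed small and steady.
- The camera fits disagreed by about 1 mm on where the part sat along the jig. I settled that by sighting the dowel tip through the hole before lowering.

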